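# Feed a test slide home in the scanner's guide with a push stick

## Robot

A 6-joint arm with a two-finger parallel gripper is mounted at the origin on the work surface. World frame = base frame: x ahead of the robot, y to its left, z up, the work surface at z = 0. Lengths are in m, angles in rad, forces in N, time in s.
With the tool pointing down it reaches from about 0.225 to 0.875 m from the base axis. Payload 3.4 kg.
Tool frame: the origin (TCP) lies at the very end of the fingers, on their centre line; the grasp point (between the pads) lies 19 mm behind it; z points along the fingers, y is the line along which they close (so a half turn about z gives the same grasp; the last joint's range is limited). The gripper opens to 85 mm and grips with 20 to 120 N. Pads are 22 mm wide; open, the fingers measure 114 mm over their backs; the gripper's body (76 mm by 85 mm) begins 54 mm behind the grasp point. The pads swing forward as they close: fully open they stand 13 mm farther back than shut.
Start: joints at [1.104, 0.276, 1.505, -0, 1.361, -0.121], TCP at [0.195, 0.541, 0.231] pointing down, gripper open.
Joint ranges: [-2.89, 2.89], [-0.75, 2.08], [0.22, 2.7], [-1.18, 4.32], [0.11, 2.71], [-2.7, 2.7]. Speed limits (rad/s): [2.57, 2.57, 3.14, 3.14, 3.14, 3.14].

## Interface

Orientations are given as a unit quaternion [w, x, y, z].
In Python, from rig import get_state, optics, sign_off gives the robot as it stands.
- The arm moves only by the tool send_rows, never from a script. Its argument "increments" is a list of rows, each an object with "gripper": the gripper's target within -1 to 1 (shut at 1, half-way at 0, fully open at -1); "linear": the shift along the world's x, y, z in m, a list of three; "delta_rot": the turn, a rotation vector about the world's x, y, z in rad, a list of three. In form: [{"gripper": gripper, "linear": [dx, dy, dz], "delta_rot": [rx, ry, rz]}, ...]. A call has 1 to 8 rows; each row is the pose to reach, as a shift and turn from the pose commanded when the call began; what a row does not reach only later rows make up. A row lasts 1/10 s, in which the tool goes at most 50 mm and 8.59 degrees, less where a joint would pass 70% of its speed; a pose out of reach is approached as far as the arm can. A call with a gripper value outside its range is refused whole. The fingers move at their own pace and stop on an object; "newtons" is the grip in N (left out, the last holds). Time passes only in rows, so rows that repeat a pose let the fingers close. It gives the time, the measured TCP pose, the force, the opening and the grip force at its end, in the units of the state.
- get_state(): the state, without advancing time (a new reading comes with each control period).
- optics.get_image(name): name is "side" or "top" or "wrist"; returns a dict with "pixels" (420x560x3 uint8, blue, green, red), "K" (3x3 intrinsics, pixels), "rvec" (rotation vector, rad) and "tvec" (3), from world to camera coordinates, as OpenCV has them; the wrist camera has in their place "T_tool_cam" (4x4, takes a point from camera to tool coordinates, whose origin is the TCP and whose axes are the flange's). Camera axes: x right, y down, z forward; pixel columns grow to the right and rows downward; lengths in m; the calibration is good to about 2 mm. A picture is of the moment at which its call begins: read the wrist's pose just before it. There is no depth.
- sign_off(): hands the job in; it is judged then, once.
The state is a dict: "clock": time; "qpos": joint angles; "qd": joint speeds; "effort": joint torques, N m; "position": TCP position; "ee_rot": TCP orientation; "contact_force": force on the tool from outside, world axes, zero at the start; "moment": the same for the moment, N m; "width": finger opening in m; "gripper_force": force on a finger pad.
Only numpy, scipy, OpenCV 4.12 (cv2) and the standard library are available. Lean on these libraries where they do the work, as an engineer would, in place of code of your own. Each camera call takes 0.05 s, during which the arm holds its last target. There are 200 camera calls.

## Task

Pick up the push stick by its yellow handle and, with its tip, feed the white test slide from the blue trough right through the guide channel, past the drag of the brake, until you feel it fully home against the hidden buffer; press there for a moment with a firm but gentle push, some 10 to 15 N in the hand, never putting more than 20 N on the buffer. Then draw the stick out, leaving the slide home, and lay the stick back flat along the middle of its grey mat. Touch the slide only with the stick, and leave the other things standing where they are.

Things in the scene. Friction and masses are not known exactly. Their poses are not given: they have to be found in the camera images.
- guide: Guide fixture, bolted down: dark steel base plate 245 x 80 mm, 6 mm thick, blue walls, aluminium roof. Origin on the work surface under the mouth of the covered channel, on its centre line; x points along the feed, into the channel, z up. Channel floor 6 mm up. Covered channel from x = 0: 22 mm wide, 19 mm high inside; roof slotted 8 mm wide to x = 60 mm, then a solid cap; tops at most 34 mm up.
- trough (a point): Outer end of the guide's open trough, on its centre line at floor height (6 mm up), at x = -90 mm in the guide's frame. The trough runs from here to the mouth: inside width 22 mm, flaring from x = -55 mm to about 27 mm here; its walls rise to 20 mm above the work surface.
- brake (a point): Sprung black brake shoe, hidden under the cap in the +y wall 77 mm beyond the mouth, standing up to 3.5 mm into the channel. As the slide's front meets it (67 to 77 mm beyond the mouth) the push needed rises to some 3 to 6 N and stays at 2 to 6 N after it: this is not yet the stop. The shoe then holds the slide where it is left.
- stop: Orange closed end of the guide; inside under the cap is a rubber-backed buffer facing the mouth, with a light plunger (0.5 to 1.4 N) 6 mm out of it. Its depth is set anew each time, unseen: face 85 to 110 mm beyond the mouth. It yields 1 mm per 4 N. Origin and axes are the guide's own, so do not tell the depth: feel a steady rise above the drag (of 12 N in the hand some 6 N reach it). Over 20 N on it is too much.
- slide: White ceramic test slide with three black dots, 44 x 20 x 16 mm (x, y, z), 60 g, lying in the open trough; x is its length and points about along the feed. Origin at the centre of its underside. Its front is 22 mm ahead of the origin, its tail 22 mm behind. When home its origin is 63 to 88 mm beyond the mouth, and the tail 41 to 66 mm.
- stick: Push stick, 160 g: a flat aluminium bar 170 mm long, 14 mm wide, 10 mm high with an upright yellow handle near one end. Origin on the bar's underside below the handle's centre; x points along the bar to the pushing tip, z up. The bar reaches from x = -40 to x = +130 mm (the tip). Handle: 44 mm long (x), 14 mm wide (y), from 10 to 64 mm above the underside; pinch it across its 14 mm from above.
- stick_tip (a point): Centre of the push stick's tip face, 130 mm along x from the stick's origin, 5 mm above its underside.
- stick_mid (a point): Middle of the bar's length, on its underside, 45 mm along x from the stick's origin.
- mat: Grey mat fixed on the table, 200 (x) x 100 (y) mm, 3 mm thick, on which the stick lies along x, with the middle of its bar over the mat's centre. Origin at the centre of its underside (on the work surface).
- ref_ball: Bystander: white ceramic ball on a stem and round foot, 73 mm tall, foot 48 mm across. Origin at the centre of its underside.
- dot_jar: Bystander: small jar with blue cap, 52 mm across, 60 mm tall. Origin at the centre of its underside.
- pen_cup: Bystander: green cup, 66 mm across, 85 mm tall. Origin at the centre of its underside.
Things that resemble listed ones, but are neither listed nor needed, are in the scene too. Of the things that look like the stick, the middle-sized one is meant.

How it is judged:
On the way, in this order (a step that is already met when the one before it is completed fails the run):
1. the slide has been pushed with the stick into the covered channel (its middle at least 25 mm beyond the mouth) (x of slide in the frame of guide above 0.025 m and distance between stick_tip and slide below 0.035 m), for 0.1 s.
2. the slide is pressed home against the stop with the stick, with at least 2.5 N on the stop, for 0.3 s (contact force between slide and stop above 2.5 N and contact force between stick and slide above 2.5 N), for 0.3 s.
At the end, for the whole second after the job is handed in: The slide rests in the channel, still home: it presses the stop's light plunger in (over 0.8 N, within about 4 mm of the buffer). The stick lies still, flat and upright on the mat, the middle of its bar within 35 mm of the mat's centre and within 0.3 rad of its length, either way round (contact force between slide and stop above 0.8 N and x of slide in the frame of guide above 0.058 m and linear speed of slide below 0.005 m/s and horizontal distance between stick_mid and mat below 0.035 m and angle between the x axis of stick and the x axis of mat, either way round below 0.3 rad and angle between stick's own z axis and vertical below 0.1 rad and height (world z) of stick below 0.008 m and linear speed of stick below 0.01 m/s); the robot touches nothing.
It fails at once if the slide presses on the stop with more than 20 N (contact force between slide and stop above 20 N).
It fails at once if the robot touches the slide itself (contact force between slide and the fingers above 0.5 N or contact force between slide and the arm above 0.5 N).
It fails at once if a bystander is moved by more than 15 mm or tipped over (distance of any of ref_ball, dot_jar, pen_cup from where it was at the start of the episode above 0.015 m or angle between any of ref_ball, dot_jar, pen_cup's own z axis and vertical above 0.4 rad).
It also fails if it takes over 72 s, if anything falls off the work surface, if the arm or the gripper's body presses on something with over 40 N, if the wrist force passes 120 N, or if a joint passes its speed limit or range.

## Working session

There is one attempt and no reset: what is moved stays moved. The work goes in short steps, Python scripts to look and compute and a tool call to move; the robot and the scene stay as the last step left them, time stands still between calls to the robot, and variables do not carry over. Pictures are saved under pics/ and viewed, at most 10 in all, crops included, and the job is handed in when it is done.

Besides the shell and the picture viewer there is one more tool, called after "Call:" as name(argument=value, ...) on one line, values as JSON. send_rows: Moves the arm, as the interface text tells. Its arguments: {"type":"object","properties":{"increments":{"type":"array"},"newtons":{"type":"number"}},"required":["increments"]}

```bash
mkdir -p pics
cat > h.py <<'E'
import numpy as np, cv2
from rig import get_state, optics, sign_off
from scipy.spatial.transform import Rotation as R
def grab(n):
    s=get_state(); d=optics.get_image(n); d['pixels']=np.array(d['pixels'])
    K=np.array(d['K'],float)
    if n=='wrist':
        q=np.array(s['ee_rot']); T=np.eye(4); T[:3,:3]=R.from_quat(q[[1,2,3,0]]).as_matrix(); T[:3,3]=s['position']
        W=T@np.array(d['T_tool_cam']); Rm=W[:3,:3]; c=W[:3,3]
    else:
        Rm=cv2.Rodrigues(np.array(d['rvec'],float))[0].T; c=-Rm@np.array(d['tvec'],float).ravel()
    return d['pixels'],K,Rm,c
def ray(K,Rm,uv):
    v=Rm@np.linalg.solve(K,[uv[0],uv[1],1.]); return v/np.linalg.norm(v)
def onplane(cam,uv,z):
    _,K,Rm,c=cam; v=ray(K,Rm,uv); return c+v*(z-c[2])/v[2]
def tri(cs,uvs):
    A=np.zeros((3,3));b=np.zeros(3)
    for (_,K,Rm,c),uv in zip(cs,uvs):
        v=ray(K,Rm,uv);P=np.eye(3)-np.outer(v,v);A+=P;b+=P@c
    return np.linalg.solve(A,b)
def proj(cam,p):
    _,K,Rm,c=cam; q=K@(Rm.T@(np.array(p)-c)); return q[:2]/q[2]
E
python3 - <<'E'
from h import *
print(get_state())
for n in('top','side','wrist'):
    g=grab(n); cv2.imwrite(f'pics/{n}0.png',g[0]); np.savez(f'{n}0.npz',p=g[0],K=g[1],R=g[2],c=g[3]); print(n,g[3],g[2][:,2])
E
```

```text
{'clock': 0.0, 'qpos': array([ 1.10399904e+00,  2.76594744e-01,  1.50614134e+00,  2.89988604e-05,
        1.36067165e+00, -1.20976568e-01]), 'qd': array([ 0.00067027,  0.00013801, -0.00037576, -0.0001705 , -0.00069753,
        0.00018723]), 'effort': array([ 1.84545454e-03, -4.16786849e+01, -2.45806271e+01, -1.42323420e-04,
        1.05917954e-02,  3.18451885e-05]), 'position': array([0.19465335, 0.54049582, 0.23043657]), 'ee_rot': array([-2.76461173e-04,  1.72052957e-01,  9.85087284e-01, -8.64522163e-04]), 'contact_force': array([-0.49015598,  0.28390887,  0.07228228]), 'moment': array([ 0.0245991 ,  0.05182554, -0.05527849]), 'gripper_force': 0.0, 'width': 0.08537301825341954}
top [ 0.32386144 -0.03921585  1.25345842] [ 0.14436837 -0.00608876 -0.98950528]
side [ 0.40472465 -1.13397731  0.79159072] [ 0.07162063  0.82163963 -0.56548988]
wrist [0.12736962 0.56503059 0.3742337 ] [ 0.2637328  -0.09556669 -0.95985   ]
```

View pics/top0.png

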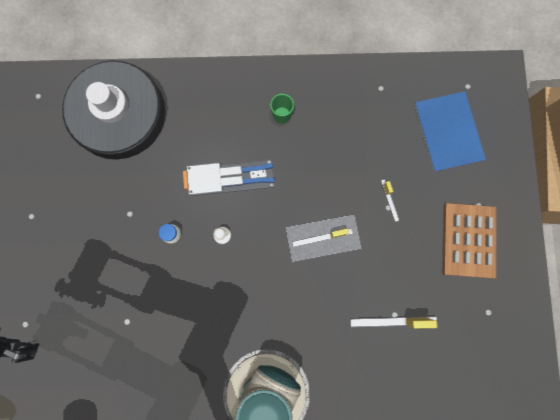

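View pics/side0.png

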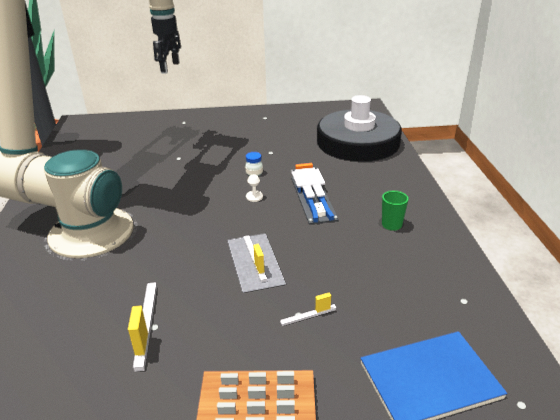

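The top picture shows the guide at (230,177), its orange end at left (186,180) and its trough at right (258,174). Three stick-like things are visible: small (390,200), middle-sized on the grey mat (323,239) and large (395,322). The middle-sized one fits: it is on the grey mat and between the others in size. Next I'll measure it and confirm in a crop.

Run:
```python
from h import *
L=lambda n:(lambda d:(d['p'],d['K'],d['R'],d['c']))(np.load(n+'0.npz'))
t=L('top')
for nm,uv,z in [('orange',(186,180),.03),('trough end',(273,172),.01),('slide',(258,174),.02),('mat',(323,239),.003),('barL',(293,244),.013),('barR',(352,232),.013),('handle',(341,233),.067),('ball',(222,235),.03),('jar',(170,233),.06),('cup',(282,105),.085)]:
    print(nm,onplane(t,uv,z).round(3))
for nm,a,b in [('small',(383,181),(397,220)),('mid',(293,244),(352,232)),('large',(351,323),(437,321))]:
    print(nm,np.linalg.norm(onplane(t,a,.01)-onplane(t,b,.01)).round(3))
cv2.imwrite('pics/crop0.png',cv2.resize(t[0][165:340,280:445],None,fx=3.4,fy=3.4,interpolation=cv2.INTER_CUBIC))
```

```text
orange [0.587 0.213 0.03 ]
trough end [ 0.609 -0.033  0.01 ]
slide [0.602 0.01  0.02 ]
mat [ 0.413 -0.17   0.003]
barL [ 0.401 -0.084  0.013]
barR [ 0.43  -0.251  0.013]
handle [ 0.424 -0.212  0.067]
ball [0.429 0.113 0.03 ]
jar [0.436 0.249 0.06 ]
cup [ 0.781 -0.063  0.085]
small 0.118
mid 0.17
large 0.236
```

View pics/crop0.png

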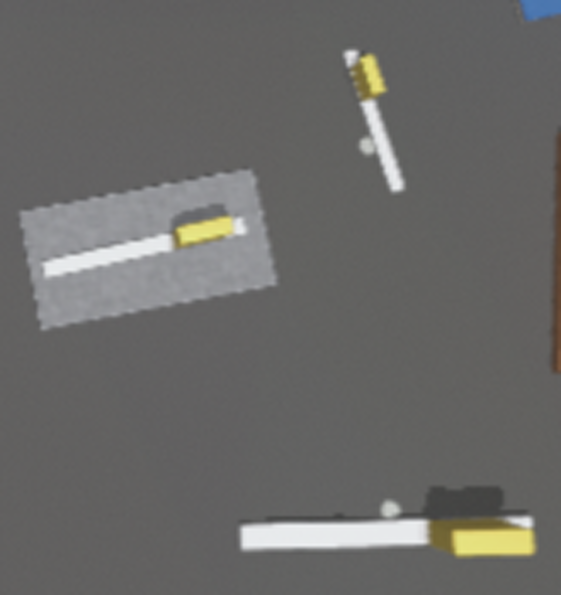

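The crop confirms that the middle stick, 170 mm long on the mat, is the one meant; the small one measures 118 mm and the large one 236 mm. Next the wrist camera goes over the guide.

Call:
send_rows(increments=[{"gripper": -1,"linear": [0.2,-0.23,0.02],"delta_rot": [0,0,-0.5]},{"gripper": -1,"linear": [0.2,-0.23,0.02],"delta_rot": [0,0,-0.5]},{"gripper": -1,"linear": [0.2,-0.23,0.02],"delta_rot": [0,0,-0.5]},{"gripper": -1,"linear": [0.2,-0.23,0.02],"delta_rot": [0,0,-0.5]},{"gripper": -1,"linear": [0.4,-0.47,0.02],"delta_rot": [0,0,-1.13]},{"gripper": -1,"linear": [0.4,-0.47,0.02],"delta_rot": [0,0,-1.13]},{"gripper": -1,"linear": [0.4,-0.47,0.02],"delta_rot": [0,0,-1.13]},{"gripper": -1,"linear": [0.4,-0.47,0.02],"delta_rot": [0,0,-1.13]}])

```text
clock: 0.95
position: [0.4555, 0.2357, 0.2477]
ee_rot: [-0.0, 0.664, 0.748, 0.0]
contact_force: [1.0, 0.6, -0.5]
width: 0.085
gripper_force: 0.0
```

Call:
send_rows(increments=[{"gripper": -1,"linear": [0,0,0],"delta_rot": [0,0,0]},{"gripper": -1,"linear": [0,0,0],"delta_rot": [0,0,0]},{"gripper": -1,"linear": [0,0,0],"delta_rot": [0,0,0]}])

```text
clock: 1.25
position: [0.4539, 0.2379, 0.2475]
ee_rot: [-0.001, 0.661, 0.75, -0.0]
contact_force: [0.2, -0.7, -0.0]
width: 0.0852
gripper_force: 0.0
```

Call:
send_rows(increments=[{"gripper": -1,"linear": [0.15,-0.15,0],"delta_rot": [0,0,-0.04]},{"gripper": -1,"linear": [0.15,-0.15,0],"delta_rot": [0,0,-0.04]},{"gripper": -1,"linear": [0.15,-0.15,0],"delta_rot": [0,0,-0.04]},{"gripper": -1,"linear": [0.15,-0.15,0],"delta_rot": [0,0,-0.04]},{"gripper": -1,"linear": [0.15,-0.15,0],"delta_rot": [0,0,-0.04]},{"gripper": -1,"linear": [0.15,-0.15,0],"delta_rot": [0,0,-0.04]},{"gripper": -1,"linear": [0.15,-0.15,0],"delta_rot": [0,0,-0.04]}])

```text
clock: 1.95
position: [0.6033, 0.0894, 0.2475]
ee_rot: [-0.001, 0.676, 0.737, -0.0]
contact_force: [-0.6, 0.1, -0.0]
width: 0.0851
gripper_force: 0.0
```

```bash
cat >> h.py <<'E'
def save(n,k):
    g=grab(n); cv2.imwrite(f'pics/{n}{k}.png',g[0]); np.savez(f'{n}{k}.npz',p=g[0],K=g[1],R=g[2],c=g[3]); return g
def load(n): d=np.load(n+'.npz'); return d['p'],d['K'],d['R'],d['c']
E
python3 -c "
from h import *
print(get_state()['position']); g=save('wrist',1); print(g[1],g[3])"
```

```text
[0.60331373 0.08942272 0.24746054]
[[366.50470482   0.         277.04151636]
 [  0.         366.50470482 202.06513543]
 [  0.           0.           1.        ]] [0.59709256 0.16047187 0.39124023]
```

View pics/wrist1.png

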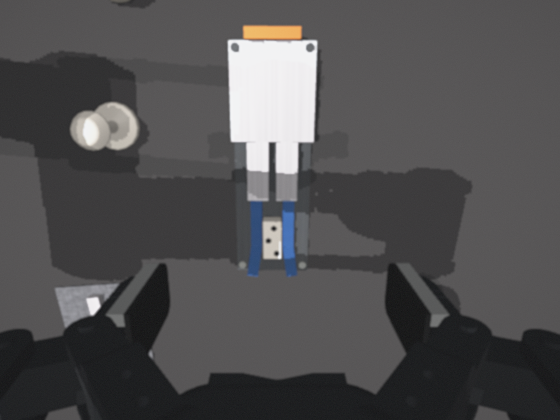

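The wrist view shows the guide running straight up the picture: orange end (272,32), cap (272,90), slotted roof to the mouth (272,200), blue trough walls (255 and 290, 235), slide (272,238). The ball is at (90,130). Next, the stick.

Call:
send_rows(increments=[{"gripper": -1,"linear": [-0.18,-0.23,0],"delta_rot": [0,0,0.085]},{"gripper": -1,"linear": [-0.18,-0.23,0],"delta_rot": [0,0,0.085]},{"gripper": -1,"linear": [-0.18,-0.23,0],"delta_rot": [0,0,0.085]},{"gripper": -1,"linear": [-0.18,-0.23,0],"delta_rot": [0,0,0.085]},{"gripper": -1,"linear": [-0.18,-0.23,0],"delta_rot": [0,0,0.085]},{"gripper": -1,"linear": [-0.18,-0.23,0],"delta_rot": [0,0,0.085]},{"gripper": -1,"linear": [-0.18,-0.23,0],"delta_rot": [0,0,0.085]},{"gripper": -1,"linear": [-0.18,-0.23,0],"delta_rot": [0,0,0.085]}])

```text
clock: 2.8
position: [0.4241, -0.1413, 0.2483]
ee_rot: [0.0, 0.645, 0.765, 0.001]
contact_force: [0.5, 1.1, -0.2]
width: 0.0855
gripper_force: 0.0
```

```bash
python3 -c "
from h import *
g=save('wrist',2)"
```

Call:
send_rows(increments=[{"gripper": -1,"linear": [-0.0,-0.06,-0.05],"delta_rot": [0,0,0]},{"gripper": -1,"linear": [-0.0,-0.06,-0.05],"delta_rot": [0,0,0]},{"gripper": -1,"linear": [-0.0,-0.06,-0.05],"delta_rot": [0,0,0]},{"gripper": -1,"linear": [-0.0,-0.06,-0.05],"delta_rot": [0,0,0]}])

```text
clock: 3.25
position: [0.4254, -0.2009, 0.1975]
ee_rot: [-0.001, 0.644, 0.765, 0.001]
contact_force: [-0.3, 0.1, 0.6]
width: 0.0854
gripper_force: 0.0
```

```bash
python3 -c "
from h import *
g=save('wrist',3); print(get_state()['position'])
cv2.imwrite('pics/pair.png',cv2.resize(np.hstack([load('wrist2')[0],g[0]]),(800,300)))"
```

```text
[ 0.42565142 -0.20096416  0.19811574]
```

View pics/pair.png

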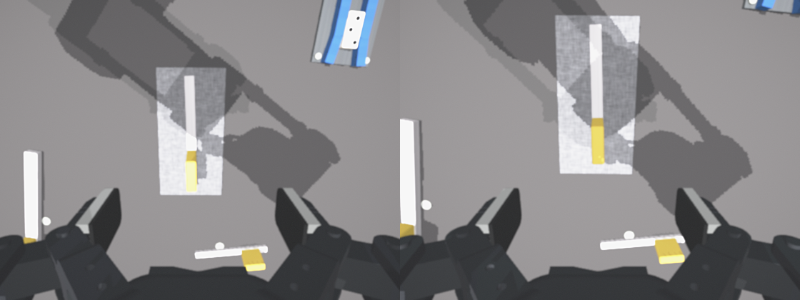

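Both views show the stick on its mat, with the handle near (190,172) at left and (597,142) at right, and the trough with the slide at upper right of the left view.

Run:
```python
from h import *
c1,c2,c3=load('wrist1'),load('wrist2'),load('wrist3')
def blob(mask,roi,n=1):
    m=np.zeros_like(mask); x0,y0,x1,y1=roi; m[y0:y1,x0:x1]=mask[y0:y1,x0:x1]
    cs=sorted(cv2.findContours(m,0,cv2.CHAIN_APPROX_NONE)[0],key=cv2.contourArea)[::-1][:n]
    return cs
def rect(c): return cv2.boxPoints(cv2.minAreaRect(c)).round(1)
for nm,cam,roi in (('w2',c2,(225,190,320,290)),('w3',c3,(230,140,320,250))):
    hsv=cv2.cvtColor(cam[0],cv2.COLOR_BGR2HSV)
    y=cv2.inRange(hsv,(18,110,60),(38,255,255))
    c=blob(y,roi)[0]; v=hsv[...,2][y>0]
    print(nm,'yellow',rect(c).tolist(),cv2.contourArea(c))
    ys=np.arange(roi[1],roi[3]);
    for r in ys[::4]:
        k=np.where(y[r,roi[0]:roi[2]])[0]
        if len(k): print(r,k[0]+roi[0],k[-1]+roi[0],hsv[r,(k[0]+k[-1])//2+roi[0]])
for nm,cam in (('w1',c1),('w2',c2)):
    hsv=cv2.cvtColor(cam[0],cv2.COLOR_BGR2HSV)
    b=cv2.inRange(hsv,(100,120,40),(125,255,255))
    for c in blob(b,(0,0,560,300),2): print(nm,'blue',rect(c).tolist(),cv2.contourArea(c))
    o=cv2.inRange(hsv,(5,150,120),(17,255,255))
    for c in blob(o,(0,0,560,100),1): print(nm,'orange',rect(c).tolist(),cv2.contourArea(c))
h1=c1[0].astype(int)
for r in (50,100,130,150,170,190,215,230,245,260,270): print(r,' '.join(f'{x}' for x in h1[r,222:326].sum(1)//3))
```

```text
w2 yellow [[260.20001220703125, 212.1999969482422], [273.20001220703125, 211.39999389648438], [275.3999938964844, 250.0], [262.3999938964844, 250.6999969482422]] 165.0
214 263 273 [ 24 148 217]
218 262 273 [ 24 146 218]
222 262 273 [ 24 147 218]
226 261 274 [ 30 111 250]
230 274 274 [ 28 123 253]
234 274 274 [ 28 120 252]
238 274 274 [ 29 117 253]
242 274 274 [ 30 116 253]
246 274 275 [ 30 116 253]
250 274 275 [ 30 111 252]
254 274 274 [ 30 110 251]
w3 yellow [[267.3999938964844, 166.10000610351562], [283.70001220703125, 165.60000610351562], [285.70001220703125, 227.89999389648438], [269.3999938964844, 228.5]] 944.0
168 269 283 [ 23 148 202]
172 269 283 [ 23 147 203]
176 268 284 [ 23 147 218]
180 268 284 [ 26 139 239]
184 268 284 [ 26 139 239]
188 269 284 [ 26 138 239]
192 269 284 [ 26 139 239]
196 269 284 [ 26 138 239]
200 269 284 [ 27 138 239]
204 269 284 [ 26 139 239]
208 269 285 [ 26 140 239]
212 269 285 [ 26 140 239]
216 269 285 [ 26 139 239]
220 270 285 [ 27 136 242]
224 270 285 [ 26 139 239]
228 270 284 [ 26 138 238]
w1 blue [[281.29998779296875, 202.10000610351562], [293.0, 2
[... 3930 characters left out ...]
104 103 101 90 75 77 85 89 89 89 88 89 90 89 88 90 90 91 89 89 89 89
260 89 90 89 89 90 91 87 79 66 61 60 61 60 60 62 67 71 72 75 79 80 79 76 72 73 71 70 75 80 81 82 82 81 81 81 81 82 79 78 74 70 72 74 75 74 74 74 75 75 73 74 75 74 75 74 76 76 78 75 71 69 74 78 80 80 81 81 81 80 81 80 80 77 73 70 69 69 70 73 73 75 73 70 68 68 64 61 60 60 60 62 61 60 61 60 61 61 61 61 61 61 59 62 62
270 89 89 89 89 90 88 88 90 89 89 89 88 88 89 89 90 94 94 93 93 92 92 93 93 94 91 87 83 82 83 82 82 83 82 84 82 82 79 79 79 81 81 82 83 82 83 83 83 82 82 83 83 82 84 84 84 83 83 84 83 83 83 83 84 83 82 82 83 83 82 84 83 83 82 80 78 78 79 78 78 79 78 78 80 85 89 90 89 91 89 89 91 90 88 89 89 88 86 87 86 86 88 86 87
```

Run:
```python
from h import *
c1,c2,c3=load('wrist1'),load('wrist2'),load('wrist3')
for nm,cam,col,r0,r1 in (('w2',c2,267,205,275),('w3',c3,276,160,236)):
    print(nm,[tuple(int(a) for a in cam[0][r,col]) for r in range(r0,r1) if r<r0+25 or r>r1-16])
for nm,cam,rows,a,b in (('w2',c2,(230,245,258),252,284),('w3',c3,(185,205,222),260,294)):
    for r in rows: print(nm,r,cam[0][r,a:b,0].tolist())
# guide
print('axis'); P=[]
for uv,z in (((271.8,150),.028),((271.8,170),.028),((271.8,190),.028),((272.1,100),.034),((271.6,130),.034),((272,50),.034),((271.5,215),.02)):
    p=onplane(c1,uv,z);P.append(p);print(uv,p.round(4))
P=np.array(P);k=np.polyfit(P[:,1],P[:,0],1);print('x=%.4f*y+%.4f'%tuple(k),'yaw',90-np.degrees(np.arctan(k[0])))
# wall ends triangulated: w1 right wall end (289.5,275), w2 right wall end ; left
A=tri([c1,c2],[(289.5,275),(499.5,92.5)]);B=tri([c1,c2],[(253.5,275),(458.5,88.7)]);print('wall ends',A.round(4),B.round(4))
for z in (.02,): print('ends z20',onplane(c1,(289.5,275),z).round(4),onplane(c1,(253.5,275),z).round(4),'mouth z28',onplane(c1,(271.8,201.5),.028).round(4), 'capstart',onplane(c1,(271.8,141.5),.034).round(4),'orange',onplane(c1,(272,26),.034).round(4))
# slide
def slide(cam,roi):
    x0,y0,x1,y1=roi;g=cv2.cvtColor(cam[0],cv2.COLOR_BGR2HSV)[y0:y1,x0:x1]
    m=cv2.inRange(g,(0,0,150),(180,60,255));m=cv2.morphologyEx(m,cv2.MORPH_CLOSE,np.ones((9,9)))
    c=max(cv2.findContours(m,0,cv2.CHAIN_APPROX_NONE)[0],key=cv2.contourArea);r=cv2.minAreaRect(c);return r,np.array(r[0])+(x0,y0)
r1,u1=slide(c1,(262,205,284,268));r2,u2=slide(c2,(468,0,520,80));print(r1,u1,r2,u2)
print('slide',tri([c1,c2],[u1,u2]).round(4),onplane(c1,u1,.022).round(4),onplane(c2,u2,.022).round(4))
# mat
for nm,cam in (('w2',c2),('w3',c3)):
    g=cv2.cvtColor(cam[0],cv2.COLOR_BGR2GRAY); 
    print(nm)
for n,cam,q in (('w2',c2,[(156,67),(226,67),(222,194),(160,194)]),('w3',c3,[(156,15),(240,15),(232,173),(160,173)])):
    C=np.array([onplane(cam,np.array(u)*1.4,.003) for u in q]);print(n,C.round(4).tolist(),C.mean(0).round(4))
```

```text
w2 [(247, 247, 247), (247, 247, 247), (247, 247, 247), (248, 248, 247), (253, 249, 248), (250, 250, 249), (146, 218, 232), (89, 190, 216), (89, 191, 217), (90, 191, 217), (92, 192, 217), (92, 192, 218), (92, 193, 218), (93, 193, 218), (94, 194, 218), (93, 193, 219), (94, 194, 220), (92, 191, 218), (91, 188, 216), (92, 194, 220), (109, 229, 244), (141, 250, 249), (169, 248, 248), (187, 247, 247), (198, 247, 247), (194, 247, 247), (193, 247, 247), (193, 247, 247), (192, 247, 247), (192, 247, 247), (192, 247, 247), (189, 247, 247), (195, 248, 248), (220, 248, 248), (235, 241, 244), (238, 233, 234), (237, 232, 231), (223, 218, 218), (179, 175, 177), (153, 152, 155)]
w3 [(235, 233, 234), (235, 232, 234), (236, 233, 235), (234, 231, 233), (208, 220, 226), (140, 194, 214), (89, 177, 203), (83, 177, 202), (85, 176, 202), (84, 177, 201), (86, 176, 201), (86, 177, 202), (86, 177, 203), (86, 177, 203), (86, 176, 202), (86, 178, 206), (92, 190, 218), (100, 210, 230), (106, 220, 237), (110, 223, 239), (109, 223, 239), (109, 223, 239), (109, 223, 239), (110, 224, 239), (109, 223, 239), (109, 223, 
[... 1616 characters left out ...]
.5866 -0.0349  0.0172]
ends z20 [ 0.6272 -0.0303  0.02  ] [ 0.587  -0.0338  0.02  ] mouth z28 [0.6003 0.0556 0.028 ] capstart [0.5953 0.1176 0.034 ] orange [0.587  0.2195 0.034 ]
((10.5, 34.5), (37.0, 21.0), 90.0) [272.5 239.5] ((25.34130859375, 41.50251770019531), (27.55352020263672, 86.77601623535156), 17.52556800842285) [493.34130859  41.5025177 ]
slide [0.6044 0.011  0.0205] [0.6046 0.0114 0.022 ] [0.6033 0.0108 0.022 ]
w2
w3
w2 [[0.3533, -0.0793, 0.003], [0.4516, -0.0625, 0.003], [0.4847, -0.2593, 0.003], [0.3846, -0.2763, 0.003]] [ 0.4185 -0.1693  0.003 ]
w3 [[0.3543, -0.0794, 0.003], [0.4517, -0.0625, 0.003], [0.4836, -0.2599, 0.003], [0.385, -0.2769, 0.003]] [ 0.4186 -0.1697  0.003 ]
```

Run:
```python
from h import *
c2,c3=load('wrist2'),load('wrist3')
F=tri([c2,c3],[(266.6,224.5),(276,176.2)]);E=tri([c2,c3],[(267.4,267.8),(277.2,229.7)])
print(F.round(4),E.round(4),((F+E)/2).round(4))
z=.067
for c,a,b in((c2,(266.6,224.5),(267.4,267.8)),(c3,(276,176.2),(277.2,229.7))):
    f,e=onplane(c,a,z),onplane(c,b,z);print(f.round(4),e.round(4),((f+e)/2).round(4),np.linalg.norm(f-e),np.degrees(np.arctan2(*(f-e)[[1,0]])))
# bar tip: w2,w3 light bar end
for nm,c,r0,cols in(('w2',c2,95,(262,272)),('w3',c3,20,(270,282))):
    print(nm,c[0][r0:r0+40,cols[0]:cols[1]].mean((1,2)).round().tolist())
s=get_state();print(s['position'],s['ee_rot'],s['qpos'])
```

```text
[ 0.4226 -0.1908  0.0574] [ 0.4304 -0.2315  0.0668] [ 0.4265 -0.2111  0.0621]
[ 0.4222 -0.1874  0.067 ] [ 0.4302 -0.2314  0.067 ] [ 0.4262 -0.2094  0.067 ] 0.04473751238825864 100.24062485869543
[ 0.4224 -0.1888  0.067 ] [ 0.4307 -0.2314  0.067 ] [ 0.4265 -0.2101  0.067 ] 0.0434819213567235 101.023141077
w2 [140.0, 146.0, 145.0, 144.0, 144.0, 143.0, 143.0, 143.0, 140.0, 145.0, 171.0, 212.0, 229.0, 232.0, 232.0, 232.0, 232.0, 232.0, 232.0, 232.0, 232.0, 232.0, 232.0, 232.0, 232.0, 232.0, 232.0, 232.0, 232.0, 232.0, 233.0, 233.0, 233.0, 233.0, 233.0, 233.0, 233.0, 232.0, 233.0, 233.0]
w3 [110.0, 131.0, 160.0, 177.0, 179.0, 175.0, 174.0, 176.0, 175.0, 172.0, 169.0, 167.0, 166.0, 184.0, 222.0, 239.0, 241.0, 240.0, 238.0, 238.0, 237.0, 236.0, 236.0, 236.0, 236.0, 236.0, 236.0, 236.0, 236.0, 236.0, 236.0, 236.0, 236.0, 236.0, 236.0, 236.0, 236.0, 236.0, 236.0, 237.0]
[ 0.42565142 -0.20096416  0.19811574] [-2.06804239e-05  6.43743585e-01  7.65241072e-01  5.46737964e-04] [-5.89938292e-01  1.41399124e-01  1.76999738e+00  1.15800405e-03
  1.23011805e+00 -7.62360659e-01]
```

Call:
send_rows(increments=[{"gripper": -1,"linear": [0.001,-0.009,-0.05],"delta_rot": [0,0,0.012]},{"gripper": -1,"linear": [0.001,-0.009,-0.09],"delta_rot": [0,0,0.012]},{"gripper": -1,"linear": [0.001,-0.009,-0.12],"delta_rot": [0,0,0.012]},{"gripper": -1,"linear": [0.001,-0.009,-0.145],"delta_rot": [0,0,0.012]},{"gripper": -1,"linear": [0.001,-0.009,-0.16],"delta_rot": [0,0,0.012]},{"gripper": -1,"linear": [0.001,-0.009,-0.167],"delta_rot": [0,0,0.012]},{"gripper": -1,"linear": [0.001,-0.009,-0.167],"delta_rot": [0,0,0.012]}], newtons=90)

```text
clock: 4.0
position: [0.4262, -0.2106, 0.0308]
ee_rot: [-0.0, 0.639, 0.769, 0.0]
contact_force: [0.4, -0.0, 0.3]
width: 0.0857
gripper_force: 0.0
```

Call:
send_rows(increments=[{"gripper": 1,"linear": [0,0,0],"delta_rot": [0,0,0]},{"gripper": 1,"linear": [0,0,0],"delta_rot": [0,0,0]},{"gripper": 1,"linear": [0,0,0],"delta_rot": [0,0,0]},{"gripper": 1,"linear": [0,0,0],"delta_rot": [0,0,0]},{"gripper": 1,"linear": [0,0,0],"delta_rot": [0,0,0]},{"gripper": 1,"linear": [0,0,0],"delta_rot": [0,0,0]},{"gripper": 1,"linear": [0,0,0],"delta_rot": [0,0,0]},{"gripper": 1,"linear": [0,0,0],"delta_rot": [0,0,0]}])

```text
clock: 4.8
position: [0.4259, -0.2118, 0.0312]
ee_rot: [0.0, 0.64, 0.768, 0.0]
contact_force: [-1.0, 1.0, 5.7]
width: 0.0133
gripper_force: 88.1
```

Call:
send_rows(increments=[{"gripper": 1,"linear": [0,0,0.03],"delta_rot": [0,0,0]},{"gripper": 1,"linear": [0,0,0.06],"delta_rot": [0,0,0]},{"gripper": 1,"linear": [0.04,0.013,0.06],"delta_rot": [0,0,-0.02]},{"gripper": 1,"linear": [0.08,0.025,0.06],"delta_rot": [0,0,-0.05]},{"gripper": 1,"linear": [0.12,0.037,0.06],"delta_rot": [0,0,-0.08]},{"gripper": 1,"linear": [0.16,0.05,0.06],"delta_rot": [0,0,-0.103]},{"gripper": 1,"linear": [0.19,0.05,0.06],"delta_rot": [0,0,-0.103]},{"gripper": 1,"linear": [0.19,0.05,0.06],"delta_rot": [0,0,-0.103]}])

```text
clock: 5.6
position: [0.6201, -0.1613, 0.0898]
ee_rot: [0.002, 0.678, 0.735, 0.001]
contact_force: [-0.9, 0.4, -0.7]
width: 0.0129
gripper_force: 88.4
```

```bash
python3 -c "
from h import *
s=get_state();print(s['position'],s['ee_rot'],s['contact_force'])
g=save('wrist',4); t=save('top',4); t=save('side',4)
cv2.imwrite('pics/pair4.png',np.hstack([g[0][0:300,130:420],cv2.resize(t[0][150:260,240:350],(300,300))]))"
```

```text
[ 0.62009257 -0.16130975  0.08982079] [0.00160048 0.67792406 0.73512953 0.00098948] [-0.86109748  0.35101808 -0.70158981]
```

View pics/pair4.png

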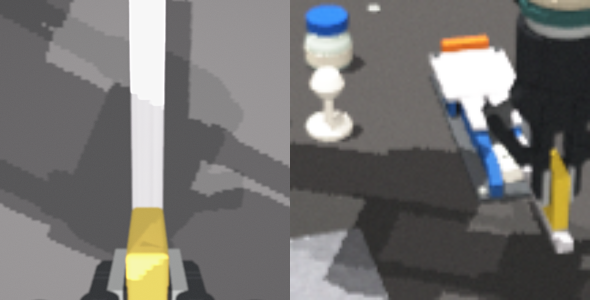

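The left half shows the bar running straight up from the yellow handle, centred near column 148 of the crop (278 in full), so it is aligned with the tool; its tip lies beyond the picture. The right half shows the tip just short of the trough, with the slide still in it.

Run:
```python
from h import *
c=load('wrist4'); g=cv2.cvtColor(c[0],cv2.COLOR_BGR2GRAY).astype(float)
s=get_state(); p=s['position']; yaw=np.arctan2(.735**2-.678**2,2*.735*.678)+np.pi/2
u=np.array([np.cos(yaw),np.sin(yaw)]);n=np.array([-u[1],u[0]]);print('tool x yaw',np.degrees(yaw))
for r in (10,40,70,150,180):
    d=np.diff(g[r,240:320]);a,b=240+d[:40].argmax()+1,240+40+d[40:].argmin()+1
    P=[onplane(c,(q-.5,r),p[2]-.018)[:2]-p[:2] for q in (a,b)]
    print(r,a,b,[(round(1e3*float(x@u),1),round(1e3*float(x@n),1)) for x in P])
```

```text
tool x yaw 94.62008444160485
10 259 296 [(103.5, 1.7), (103.6, -13.1)]
40 259 295 [(92.5, 1.8), (92.5, -12.8)]
70 260 295 [(81.0, 1.6), (81.0, -13.0)]
150 262 293 [(47.7, 1.2), (47.7, -12.5)]
180 262 293 [(34.1, 1.3), (34.1, -12.7)]
```

Run:
```python
from h import *
c=save('wrist',5); g=cv2.cvtColor(c[0],cv2.COLOR_BGR2GRAY).astype(float)
s=get_state(); p=s['position']; q=np.array(s['ee_rot']); M=R.from_quat(q[[1,2,3,0]]).as_matrix();print(p,q,M[:,2]); u=M[:2,0];n=np.array([-u[1],u[0]])
print('yaw',np.degrees(np.arctan2(u[1],u[0])))
for r in (10,70,150):
    d=np.diff(g[r,240:320]);a,b=240+d[:40].argmax()+1,240+40+d[40:].argmin()+1
    P=[onplane(c,(q-.5,r),p[2]-.018)[:2]-p[:2] for q in (a,b)]
    print(r,a,b,[(round(1e3*float(x@u),1),round(1e3*float(x@n),1)) for x in P])
c2,c3=load('wrist2'),load('wrist3')
print('tip',onplane(c2,(267,105.5),.013),onplane(c3,(276,33.5),.013))
```

```text
[ 0.61393827 -0.1613525   0.08986147] [-1.33118042e-03  6.78740313e-01  7.34376871e-01 -6.53247817e-04] [-2.84194748e-03  8.47591455e-04 -9.99995602e-01]
yaw 94.50922908792377
10 259 296 [(104.3, 7.4), (104.3, -7.3)]
70 260 295 [(81.8, 7.3), (81.8, -7.2)]
150 262 293 [(48.5, 6.9), (48.5, -6.8)]
tip [ 0.40410122 -0.08204994  0.013     ] [ 0.40388324 -0.0821218   0.013     ]
```

Call:
send_rows(increments=[{"gripper": 1,"linear": [0.001,-0.006,-0.02],"delta_rot": [0,0,0]},{"gripper": 1,"linear": [0.001,-0.006,-0.035],"delta_rot": [0,0,0]},{"gripper": 1,"linear": [0.001,-0.006,-0.045],"delta_rot": [0,0,0]},{"gripper": 1,"linear": [0.001,-0.006,-0.052],"delta_rot": [0,0,0]},{"gripper": 1,"linear": [0.001,-0.006,-0.052],"delta_rot": [0,0,0]},{"gripper": 1,"linear": [0.001,-0.006,-0.052],"delta_rot": [0,0,0]},{"gripper": 1,"linear": [0.001,-0.006,-0.052],"delta_rot": [0,0,0]}])

```text
clock: 6.5
position: [0.6172, -0.1677, 0.0396]
ee_rot: [0.001, 0.679, 0.734, 0.0]
contact_force: [0.2, 0.6, -0.4]
width: 0.0129
gripper_force: 88.5
```

Run:
```python
from h import *
for n in('top','side'): c=save(n,6)
s=get_state();print(s['position'],s['ee_rot'],s['contact_force'])
t=load('top6')[0][130:250,170:330];d=c[0][150:260,240:350]
cv2.imwrite('pics/p6.png',np.hstack([cv2.resize(t,(400,300),interpolation=2),cv2.resize(d,(300,300),interpolation=2)]))
```

```text
[ 0.6171804  -0.16767711  0.03948218] [6.91680656e-04 6.78606790e-01 7.34501373e-01 2.81935449e-04] [ 0.0109325  -0.33224887  0.09318183]
```

View pics/p6.png

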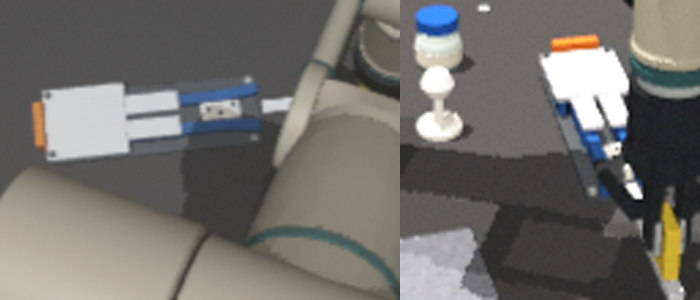

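The left half shows the tip at (263,106), centred between the trough walls behind the slide. I start feeding.

Call:
send_rows(increments=[{"gripper": 1,"linear": [-0.0004,0.005,-0.002],"delta_rot": [0,0,0]},{"gripper": 1,"linear": [-0.001,0.015,-0.002],"delta_rot": [0,0,0]},{"gripper": 1,"linear": [-0.0016,0.025,-0.002],"delta_rot": [0,0,0]},{"gripper": 1,"linear": [-0.0024,0.035,-0.002],"delta_rot": [0,0,0]},{"gripper": 1,"linear": [-0.0032,0.045,-0.002],"delta_rot": [0,0,0]},{"gripper": 1,"linear": [-0.004,0.055,-0.002],"delta_rot": [0,0,0]},{"gripper": 1,"linear": [-0.0047,0.065,-0.002],"delta_rot": [0,0,0]},{"gripper": 1,"linear": [-0.0047,0.065,-0.002],"delta_rot": [0,0,0]}])

```text
clock: 7.4
position: [0.6116, -0.1008, 0.0367]
ee_rot: [-0.0, 0.678, 0.735, 0.0]
contact_force: [0.2, -1.2, -1.7]
width: 0.0127
gripper_force: 88.4
```

Call:
send_rows(increments=[{"gripper": 1,"linear": [-0.0002,0.006,0.001],"delta_rot": [0,0,0]},{"gripper": 1,"linear": [-0.0007,0.012,0.001],"delta_rot": [0,0,0]},{"gripper": 1,"linear": [-0.0011,0.018,0.001],"delta_rot": [0,0,0]},{"gripper": 1,"linear": [-0.0015,0.024,0.001],"delta_rot": [0,0,0]},{"gripper": 1,"linear": [-0.002,0.03,0.001],"delta_rot": [0,0,0]},{"gripper": 1,"linear": [-0.0025,0.036,0.001],"delta_rot": [0,0,0]},{"gripper": 1,"linear": [-0.003,0.042,0.001],"delta_rot": [0,0,0]},{"gripper": 1,"linear": [-0.003,0.042,0.001],"delta_rot": [0,0,0]}])

```text
clock: 8.2
position: [0.6087, -0.0595, 0.0377]
ee_rot: [-0.0, 0.678, 0.735, 0.0]
contact_force: [0.1, -0.9, -0.1]
width: 0.0132
gripper_force: 88.4
```

Run:
```python
from h import *
c=save('side',7)
s=get_state();print(s['position'],s['contact_force'])
t=save('top',7)[0][130:250,170:330];d=c[0][150:260,260:370]
cv2.imwrite('pics/p7.png',np.hstack([cv2.resize(t,(400,300),interpolation=2),cv2.resize(d,(300,300),interpolation=2)]))
```

```text
[ 0.60880774 -0.05993633  0.03764604] [ 0.12210619 -0.7646779  -0.83136839]
```

View pics/p7.png

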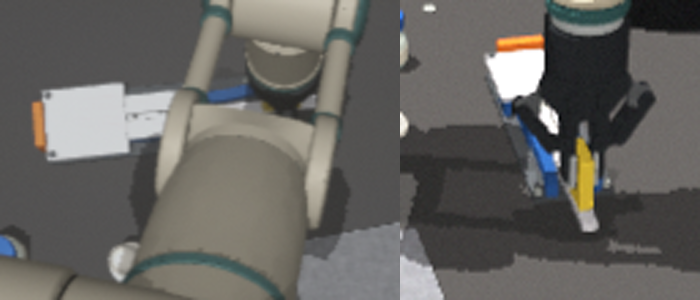

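The picture shows the slide inside the covered channel, seen through the roof slot near (148,115); the stick follows in line. Now slower feeding.

Call:
send_rows(increments=[{"gripper": 1,"linear": [-0.0002,0.003,0],"delta_rot": [0,0,0]},{"gripper": 1,"linear": [-0.0005,0.006,0],"delta_rot": [0,0,0]},{"gripper": 1,"linear": [-0.0007,0.009,0],"delta_rot": [0,0,0]},{"gripper": 1,"linear": [-0.0009,0.012,0],"delta_rot": [0,0,0]},{"gripper": 1,"linear": [-0.0012,0.015,0],"delta_rot": [0,0,0]},{"gripper": 1,"linear": [-0.0014,0.018,0],"delta_rot": [0,0,0]},{"gripper": 1,"linear": [-0.0016,0.02,0],"delta_rot": [0,0,0]},{"gripper": 1,"linear": [-0.0016,0.02,0],"delta_rot": [0,0,0]}])

```text
clock: 9.1
position: [0.6076, -0.0406, 0.0379]
ee_rot: [0.0, 0.679, 0.735, 0.0]
contact_force: [0.4, -3.8, -0.5]
width: 0.0133
gripper_force: 88.4
```

Call:
send_rows(increments=[{"gripper": 1,"linear": [-0.0001,0.001,0],"delta_rot": [0,0,0]},{"gripper": 1,"linear": [-0.0002,0.002,0],"delta_rot": [0,0,0]},{"gripper": 1,"linear": [-0.0002,0.002,0],"delta_rot": [0,0,0]}])

```text
clock: 9.4
position: [0.6073, -0.0385, 0.0378]
ee_rot: [0.0, 0.679, 0.734, 0.0]
contact_force: [1.8, -2.8, -0.9]
width: 0.0128
gripper_force: 88.4
```

Call:
send_rows(increments=[{"gripper": 1,"linear": [-0.0001,0.001,0],"delta_rot": [0,0,0]},{"gripper": 1,"linear": [-0.0002,0.002,0],"delta_rot": [0,0,0]},{"gripper": 1,"linear": [-0.0002,0.002,0],"delta_rot": [0,0,0]}])

```text
clock: 9.7
position: [0.607, -0.0363, 0.0377]
ee_rot: [-0.0, 0.679, 0.734, 0.0]
contact_force: [1.2, -3.2, -0.6]
width: 0.0131
gripper_force: 88.4
```

Call:
send_rows(increments=[{"gripper": 1,"linear": [-0.0001,0.0015,0],"delta_rot": [0,0,0]},{"gripper": 1,"linear": [-0.0002,0.003,0],"delta_rot": [0,0,0]},{"gripper": 1,"linear": [-0.0002,0.003,0],"delta_rot": [0,0,0]}])

```text
clock: 10.0
position: [0.6068, -0.0331, 0.0377]
ee_rot: [-0.0, 0.679, 0.734, 0.0]
contact_force: [0.2, -3.9, -1.5]
width: 0.0131
gripper_force: 88.4
```

Call:
send_rows(increments=[{"gripper": 1,"linear": [-0.0001,0.0015,0],"delta_rot": [0,0,0]},{"gripper": 1,"linear": [-0.0002,0.003,0],"delta_rot": [0,0,0]},{"gripper": 1,"linear": [-0.0002,0.003,0],"delta_rot": [0,0,0]}])

```text
clock: 10.3
position: [0.6066, -0.0302, 0.0377]
ee_rot: [-0.0, 0.679, 0.734, 0.0]
contact_force: [0.7, -2.2, -2.3]
width: 0.013
gripper_force: 88.4
```

Call:
send_rows(increments=[{"gripper": 1,"linear": [-0.0001,0.0015,0],"delta_rot": [0,0,0]},{"gripper": 1,"linear": [-0.0002,0.003,0],"delta_rot": [0,0,0]},{"gripper": 1,"linear": [-0.0002,0.003,0],"delta_rot": [0,0,0]}])

```text
clock: 10.6
position: [0.6065, -0.0272, 0.0377]
ee_rot: [-0.0, 0.679, 0.734, 0.0]
contact_force: [2.3, -2.6, -1.4]
width: 0.0128
gripper_force: 88.4
```

Call:
send_rows(increments=[{"gripper": 1,"linear": [-0.0001,0.0015,0],"delta_rot": [0,0,0]},{"gripper": 1,"linear": [-0.0003,0.003,0],"delta_rot": [0,0,0]},{"gripper": 1,"linear": [-0.0003,0.003,0],"delta_rot": [0,0,0]}])

```text
clock: 10.9
position: [0.6061, -0.0242, 0.0377]
ee_rot: [-0.0, 0.679, 0.734, 0.0]
contact_force: [1.2, -2.1, -0.9]
width: 0.0127
gripper_force: 88.4
```

Call:
send_rows(increments=[{"gripper": 1,"linear": [-0.0001,0.0015,0],"delta_rot": [0,0,0]},{"gripper": 1,"linear": [-0.0002,0.003,0],"delta_rot": [0,0,0]},{"gripper": 1,"linear": [-0.0002,0.003,0],"delta_rot": [0,0,0]}])

```text
clock: 11.2
position: [0.6058, -0.0212, 0.0377]
ee_rot: [-0.0, 0.679, 0.735, 0.0]
contact_force: [1.2, -2.0, -1.5]
width: 0.0131
gripper_force: 88.4
```

Call:
send_rows(increments=[{"gripper": 1,"linear": [-0.0001,0.0015,0],"delta_rot": [0,0,0]},{"gripper": 1,"linear": [-0.0002,0.003,0],"delta_rot": [0,0,0]},{"gripper": 1,"linear": [-0.0002,0.003,0],"delta_rot": [0,0,0]}])

```text
clock: 11.5
position: [0.6056, -0.0182, 0.0377]
ee_rot: [-0.0, 0.679, 0.735, 0.0]
contact_force: [2.4, -1.9, -2.1]
width: 0.0127
gripper_force: 88.5
```

Call:
send_rows(increments=[{"gripper": 1,"linear": [-0.0001,0.0015,0],"delta_rot": [0,0,0]},{"gripper": 1,"linear": [-0.0002,0.003,0],"delta_rot": [0,0,0]},{"gripper": 1,"linear": [-0.0002,0.003,0],"delta_rot": [0,0,0]}])

```text
clock: 11.8
position: [0.6054, -0.0153, 0.0377]
ee_rot: [-0.0, 0.679, 0.734, 0.0]
contact_force: [2.4, -0.9, -1.0]
width: 0.0131
gripper_force: 88.5
```

Call:
send_rows(increments=[{"gripper": 1,"linear": [-0.0001,0.0015,0],"delta_rot": [0,0,0]},{"gripper": 1,"linear": [-0.0002,0.003,0],"delta_rot": [0,0,0]},{"gripper": 1,"linear": [-0.0002,0.003,0],"delta_rot": [0,0,0]}])

```text
clock: 12.1
position: [0.6053, -0.0125, 0.0378]
ee_rot: [0.0, 0.679, 0.735, -0.0]
contact_force: [1.4, -3.3, -1.3]
width: 0.013
gripper_force: 88.4
```

Call:
send_rows(increments=[{"gripper": 1,"linear": [-0.0001,0.001,0],"delta_rot": [0,0,0]},{"gripper": 1,"linear": [-0.0002,0.002,0],"delta_rot": [0,0,0]},{"gripper": 1,"linear": [-0.0002,0.002,0],"delta_rot": [0,0,0]}])

```text
clock: 12.4
position: [0.6051, -0.0105, 0.0377]
ee_rot: [0.0, 0.679, 0.735, 0.0]
contact_force: [2.5, -3.0, -0.4]
width: 0.0131
gripper_force: 88.4
```

Call:
send_rows(increments=[{"gripper": 1,"linear": [-0.0001,0.001,0],"delta_rot": [0,0,0]},{"gripper": 1,"linear": [-0.0002,0.002,0],"delta_rot": [0,0,0]},{"gripper": 1,"linear": [-0.0002,0.002,0],"delta_rot": [0,0,0]}])

```text
clock: 12.7
position: [0.605, -0.0085, 0.0377]
ee_rot: [0.0, 0.679, 0.734, 0.0]
contact_force: [1.3, -4.1, -0.7]
width: 0.0132
gripper_force: 88.5
```

Call:
send_rows(increments=[{"gripper": 1,"linear": [-0.0001,0.001,0],"delta_rot": [0,0,0]},{"gripper": 1,"linear": [-0.0002,0.002,0],"delta_rot": [0,0,0]},{"gripper": 1,"linear": [-0.0002,0.002,0],"delta_rot": [0,0,0]}])

```text
clock: 13.0
position: [0.605, -0.0073, 0.038]
ee_rot: [0.001, 0.678, 0.735, -0.0]
contact_force: [1.4, -6.2, -0.1]
width: 0.0131
gripper_force: 88.5
```

Force is rising and the motion lags its command: this is the buffer. I continue gently.

Call:
send_rows(increments=[{"gripper": 1,"linear": [0,0.0005,0],"delta_rot": [0,0,0]},{"gripper": 1,"linear": [0,0.001,0],"delta_rot": [0,0,0]},{"gripper": 1,"linear": [0,0.001,0],"delta_rot": [0,0,0]},{"gripper": 1,"linear": [0,0.001,0],"delta_rot": [0,0,0]}])

```text
clock: 13.4
position: [0.6051, -0.0071, 0.0381]
ee_rot: [0.001, 0.678, 0.735, -0.001]
contact_force: [1.2, -7.9, 0.8]
width: 0.0131
gripper_force: 88.7
```

Call:
send_rows(increments=[{"gripper": 1,"linear": [-0.0001,0.0005,0],"delta_rot": [0,0,0]},{"gripper": 1,"linear": [-0.0001,0.001,0],"delta_rot": [0,0,0]},{"gripper": 1,"linear": [-0.0001,0.0015,0],"delta_rot": [0,0,0]},{"gripper": 1,"linear": [-0.0001,0.0015,0],"delta_rot": [0,0,0]}])

```text
clock: 13.8
position: [0.6052, -0.0065, 0.0383]
ee_rot: [0.002, 0.678, 0.735, -0.001]
contact_force: [0.9, -10.3, 1.5]
width: 0.0129
gripper_force: 88.8
```

Call:
send_rows(increments=[{"gripper": 1,"linear": [-0.0001,0.001,0],"delta_rot": [0,0,0]},{"gripper": 1,"linear": [-0.0001,0.0015,0],"delta_rot": [0,0,0]},{"gripper": 1,"linear": [-0.0001,0.0015,0],"delta_rot": [0,0,0]},{"gripper": 1,"linear": [-0.0001,0.0015,0],"delta_rot": [0,0,0]},{"gripper": 1,"linear": [-0.0001,0.0015,0],"delta_rot": [0,0,0]},{"gripper": 1,"linear": [-0.0001,0.0015,0],"delta_rot": [0,0,0]}])

```text
clock: 14.4
position: [0.6053, -0.006, 0.0386]
ee_rot: [0.003, 0.678, 0.735, -0.002]
contact_force: [2.0, -13.9, 2.6]
width: 0.0128
gripper_force: 89.0
```

Call:
send_rows(increments=[{"gripper": 1,"linear": [0,0,0],"delta_rot": [0,0,0]},{"gripper": 1,"linear": [0,0,0],"delta_rot": [0,0,0]},{"gripper": 1,"linear": [0,0,0],"delta_rot": [0,0,0]},{"gripper": 1,"linear": [0,0,0],"delta_rot": [0,0,0]},{"gripper": 1,"linear": [0,0,0],"delta_rot": [0,0,0]},{"gripper": 1,"linear": [0,0,0],"delta_rot": [0,0,0]}])

```text
clock: 15.0
position: [0.6053, -0.006, 0.0386]
ee_rot: [0.003, 0.678, 0.735, -0.002]
contact_force: [1.5, -12.1, 3.1]
width: 0.0129
gripper_force: 89.0
```

Call:
send_rows(increments=[{"gripper": 1,"linear": [0.0002,-0.003,0],"delta_rot": [0,0,0]},{"gripper": 1,"linear": [0.0005,-0.007,0],"delta_rot": [0,0,0]},{"gripper": 1,"linear": [0.0012,-0.015,0],"delta_rot": [0,0,0]},{"gripper": 1,"linear": [0.002,-0.025,0],"delta_rot": [0,0,0]},{"gripper": 1,"linear": [0.0028,-0.035,0],"delta_rot": [0,0,0]},{"gripper": 1,"linear": [0.0036,-0.045,0],"delta_rot": [0,0,0]},{"gripper": 1,"linear": [0.0047,-0.06,0],"delta_rot": [0,0,0]},{"gripper": 1,"linear": [0.0047,-0.06,0],"delta_rot": [0,0,0]}])

```text
clock: 15.8
position: [0.6097, -0.0649, 0.0378]
ee_rot: [0.001, 0.679, 0.734, -0.0]
contact_force: [-0.4, -0.3, -0.7]
width: 0.0125
gripper_force: 88.4
```

Run:
```python
from h import *
s=get_state();print(s['position'],s['contact_force'])
save('wrist',8);save('top',8);save('side',8)
```

```text
[ 0.60969502 -0.06490702  0.03777085] [-0.42146897 -0.29546841 -0.74957134]
```

Call:
send_rows(increments=[{"gripper": 1,"linear": [0.0016,-0.02,0],"delta_rot": [0,0,0]},{"gripper": 1,"linear": [0.0031,-0.04,0],"delta_rot": [0,0,0]},{"gripper": 1,"linear": [0.0047,-0.06,0],"delta_rot": [0,0,0]},{"gripper": 1,"linear": [0.0063,-0.08,0],"delta_rot": [0,0,0]},{"gripper": 1,"linear": [0.0079,-0.1,0],"delta_rot": [0,0,0]},{"gripper": 1,"linear": [0.0094,-0.12,0],"delta_rot": [0,0,0]},{"gripper": 1,"linear": [0.0094,-0.12,0.03],"delta_rot": [0,0,0]},{"gripper": 1,"linear": [0.0094,-0.12,0.06],"delta_rot": [0,0,0]}])

```text
clock: 16.75
position: [0.6178, -0.1839, 0.0971]
ee_rot: [-0.001, 0.679, 0.734, -0.0]
contact_force: [0.8, -0.3, -0.7]
width: 0.0131
gripper_force: 88.3
```

Call:
send_rows(increments=[{"gripper": 1,"linear": [-0.045,-0.007,0],"delta_rot": [0,0,0.02]},{"gripper": 1,"linear": [-0.09,-0.014,0],"delta_rot": [0,0,0.05]},{"gripper": 1,"linear": [-0.135,-0.021,0],"delta_rot": [0,0,0.08]},{"gripper": 1,"linear": [-0.175,-0.028,0],"delta_rot": [0,0,0.09]},{"gripper": 1,"linear": [-0.192,-0.029,-0.02],"delta_rot": [0,0,0.09]},{"gripper": 1,"linear": [-0.192,-0.029,-0.04],"delta_rot": [0,0,0.09]},{"gripper": 1,"linear": [-0.192,-0.029,-0.05],"delta_rot": [0,0,0.09]},{"gripper": 1,"linear": [-0.192,-0.029,-0.05],"delta_rot": [0,0,0.09]}])

```text
clock: 17.55
position: [0.4262, -0.2116, 0.0468]
ee_rot: [-0.001, 0.645, 0.764, -0.0]
contact_force: [-0.1, -0.4, -1.0]
width: 0.0134
gripper_force: 88.5
```

Call:
send_rows(increments=[{"gripper": 1,"linear": [0,0,-0.007],"delta_rot": [0,0,0]},{"gripper": 1,"linear": [0,0,-0.011],"delta_rot": [0,0,0]},{"gripper": 1,"linear": [0,0,-0.013],"delta_rot": [0,0,0]},{"gripper": 1,"linear": [0,0,-0.014],"delta_rot": [0,0,0]},{"gripper": 1,"linear": [0,0,-0.014],"delta_rot": [0,0,0]}])

```text
clock: 18.05
position: [0.4268, -0.2115, 0.0338]
ee_rot: [0.0, 0.645, 0.764, 0.0]
contact_force: [0.7, 0.1, -1.1]
width: 0.0128
gripper_force: 88.5
```

Call:
send_rows(increments=[{"gripper": 1,"linear": [0,0,-0.001],"delta_rot": [0,0,0]},{"gripper": 1,"linear": [0,0,-0.002],"delta_rot": [0,0,0]},{"gripper": 1,"linear": [0,0,-0.0025],"delta_rot": [0,0,0]},{"gripper": 1,"linear": [0,0,-0.0025],"delta_rot": [0,0,0]}])

```text
clock: 18.45
position: [0.4266, -0.2116, 0.0312]
ee_rot: [0.0, 0.645, 0.764, 0.0]
contact_force: [0.6, -0.3, -1.3]
width: 0.0127
gripper_force: 88.9
```

Call:
send_rows(increments=[{"gripper": 1,"linear": [0,0,-0.001],"delta_rot": [0,0,0]},{"gripper": 1,"linear": [0,0,-0.0015],"delta_rot": [0,0,0]},{"gripper": 1,"linear": [0,0,-0.0015],"delta_rot": [0,0,0]}])

```text
clock: 18.75
position: [0.4267, -0.2116, 0.0312]
ee_rot: [0.0, 0.645, 0.764, 0.0]
contact_force: [-1.9, 2.6, 11.7]
width: 0.0129
gripper_force: 90.8
```

Contact with the mat; I release and rise.

Call:
send_rows(increments=[{"gripper": 1,"linear": [0,0,0.0012],"delta_rot": [0,0,0]},{"gripper": 0.3,"linear": [0,0,0.0012],"delta_rot": [0,0,0]},{"gripper": 0,"linear": [0,0,0.0012],"delta_rot": [0,0,0]},{"gripper": -0.3,"linear": [0,0,0.0012],"delta_rot": [0,0,0]},{"gripper": -0.6,"linear": [0,0,0.0012],"delta_rot": [0,0,0]},{"gripper": -0.8,"linear": [0,0,0.0012],"delta_rot": [0,0,0]},{"gripper": -0.8,"linear": [0,0,0.0012],"delta_rot": [0,0,0]},{"gripper": -0.8,"linear": [0,0,0.03],"delta_rot": [0,0,0]}])

```text
clock: 19.55
position: [0.4241, -0.2099, 0.0573]
ee_rot: [-0.004, 0.645, 0.764, -0.0]
contact_force: [-0.1, 0.2, 0.3]
width: 0.077
gripper_force: 0.0
```

Call:
send_rows(increments=[{"gripper": -0.8,"linear": [0,0,0.05],"delta_rot": [0,0,0]},{"gripper": -0.8,"linear": [0,0,0.1],"delta_rot": [0,0,0]},{"gripper": -0.8,"linear": [0,0.02,0.15],"delta_rot": [0,0,0]},{"gripper": -0.8,"linear": [0,0.04,0.18],"delta_rot": [0,0,0]},{"gripper": -0.8,"linear": [0,0.06,0.2],"delta_rot": [0,0,0]},{"gripper": -0.8,"linear": [0,0.06,0.2],"delta_rot": [0,0,0]},{"gripper": -0.8,"linear": [0,0.06,0.2],"delta_rot": [0,0,0]}])

```text
clock: 20.25
position: [0.4264, -0.1516, 0.2595]
ee_rot: [0.0, 0.644, 0.765, -0.0]
contact_force: [0.1, -0.2, -0.1]
width: 0.0768
gripper_force: 0.0
```

Run:
```python
from h import *
c=save('wrist',9);t=save('top',9);s=save('side',9)
print(get_state()['width'],get_state()['position'])
a=cv2.resize(c[0],(400,300));b=cv2.resize(t[0][130:270,170:370],(400,280));d=cv2.resize(s[0][140:300,220:420],(375,300))
L=np.vstack([a,b]);Rr=np.zeros((580,375,3),np.uint8);Rr[:300]=d
cv2.imwrite('pics/p9.png',np.hstack([L,Rr]))
# stick pose from wrist: yellow top and bar tip
hsv=cv2.cvtColor(c[0],cv2.COLOR_BGR2HSV);m=cv2.inRange(hsv,(18,70,60),(38,255,255))
k=max(cv2.findContours(m,0,1)[0],key=cv2.contourArea);print(cv2.boundingRect(k))
```

```text
0.07685555984601655 [ 0.42585447 -0.15190571  0.25807788]
(336, 335, 34, 30)
```

View pics/p9.png

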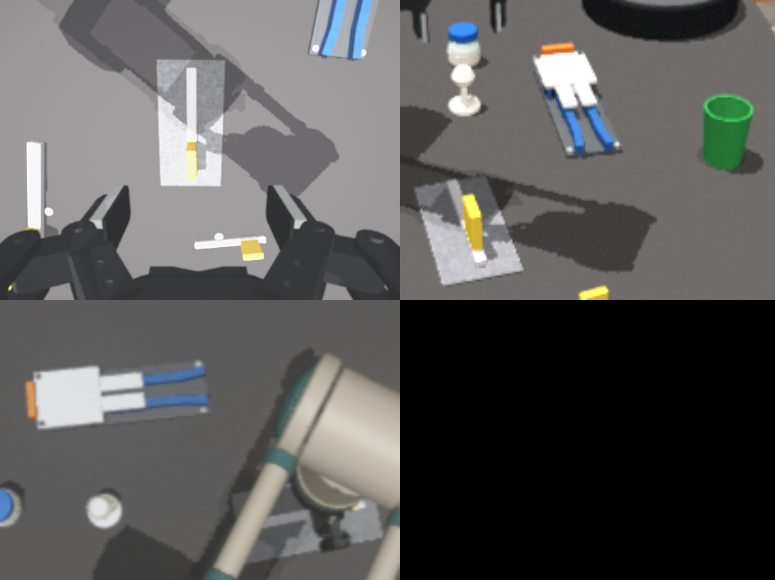

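The stick lies flat along the middle of the mat (190,125 in the wrist part). The slot and trough are empty, so the slide is under the cap, and the jar, ball and cup stand where they were.

```bash
python3 -c "
from rig import sign_off
print(sign_off())"
```

```text
the job is handed in; nothing more can be done
None
```

I fed the slide home, pressed it on the buffer at about 12–14 N in the hand, laid the stick back flat on the middle of its mat, and handed the job in at about 20 s on the robot's clock; no verdict came back.

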